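# Hold the field probe in the middle of the calibration coil

## Robot

A 7-joint arm with a two-finger parallel gripper is mounted at the origin on the work surface. World frame = base frame: x ahead of the robot, y to its left, z up, the work surface at z = 0. Lengths are in m, angles in rad, forces in N, time in s.
With the tool pointing down it reaches from about 0.4 to 0.85 m from the base axis. Payload 4.5 kg.
Tool frame: the origin (TCP) lies where the fingers leave the gripper's body, on its centre line; the fingertips stand 64 mm ahead of it and the grasp point (between the pads) lies 45 mm ahead of it; z points along the fingers, y is the line along which they close (so a half turn about z gives the same grasp; the last joint's range is limited). The gripper opens to 88 mm and grips with 3 to 60 N. Pads are 18 mm wide; open, the fingers measure 123 mm over their backs; the gripper's body (75 mm by 187 mm) begins 45 mm behind the grasp point.
Start: joints at [-1.133, 0.689, -0.195, 1.565, 0.157, 0.902, -0.215], TCP at [0.246, 0.575, 0.303] pointing down, gripper open.
Joint ranges: [-3.01, 3.01], [-0.46, 2.08], [-1.47, 1.51], [0.13, 2.56], [-1, 4.14], [0.04, 2.09], [-2.66, 2.66]. Speed limits (rad/s): [2.57, 2.57, 3.14, 3.14, 3.14, 3.14, 3.14].

## Interface

Orientations are given as a unit quaternion [x, y, z, w].
In Python, from plant import r gives the robot as it stands.
- The arm moves only by the tool play_rows, never from a script. Its arguments are lists of equal length, an entry for each row: "translation": the shift along the tool's x, y, z in m, a list of three; "delta_rot": the turn, a rotation vector about the tool's x, y, z in degrees, a list of three; "grip": the opening, from -1 (shut) to 1 (fully open). In form: {"translation": [[x, y, z], ...], "delta_rot": [[rx, ry, rz], ...], "grip": [grip, ...]}. A call has 1 to 20 rows; each row shifts and turns the commanded pose from where the row before left it, along the tool's axes as they then stand; what a row does not reach is not made up. A row lasts 1/8 s, in which the tool goes at most 62.5 mm and 10.7 degrees, less where a joint would pass 70% of its speed; a pose out of reach is approached as far as the arm can. A call with a gripper value outside its range is refused whole. The fingers move at their own pace and stop on an object; "squeeze" is the grip in N (left out, the last holds). Time passes only in rows, so rows that do not move let the fingers close. It gives the time, the measured TCP pose, the force, the opening and the grip force at its end, in the units of the state.
- r.get_state(): the state, without advancing time (a new reading comes with each control period).
- r.snapshot(name): name is "side" or "top" or "wrist"; returns the picture (384x512x3 uint8, blue, green, red); there is no depth.
- r.get_calibration(name): a dict with "intrinsics" (3x3 intrinsics, pixels), "eye" and "rotation" of the camera in the world. Camera axes: x right, y up, looking along -z (the intrinsics and any distortion apply to the point x, -y, -z); pixel columns grow to the right and rows downward; lengths in m; the calibration is good to about 2 mm. A picture is of the moment at which its call begins: read the wrist's pose just before it. get_calibration takes no time and is no camera call; for the wrist camera it gives the pose at the moment of the call.
- r.finish_job(): hands the job in; it is judged then, once.
Trained networks look in the newest picture that a camera, given by its name, has taken for a name from the list of things; names that differ only in an ending like _2 or _b are one class to them, and where a whole thing is asked for, a point or a joint stands for the part that bears it (a point fixed in the world has none). Each returns a list of dicts, best first, with "confidence" (0 to 1); they miss things now and then, are a little off and sometimes report something else, mostly with a low value. They report only what shows in the picture. A call takes as long as a camera call. They do not tell look-alikes from the thing itself.
- r.look_for(camera, target): "point" ([x, y, z] in m, in world coordinates, good to about 4 mm: the middle of the surface that is visible of it).
- r.silhouettes(camera, target): "pixels" (384x512 bool, what is visible of it).
The state is a dict: "clock": time; "q": joint angles; "qd": joint speeds; "joint_torque": joint torques, N m; "tool_pos": TCP position; "eef_rot": TCP orientation; "contact_force": force on the tool from outside, world axes, zero at the start; "moment": the same for the moment, N m; "opening": opening from 0.0 (shut) to 1.0 (fully open); "finger_force": force on a finger pad.
Only numpy, scipy, OpenCV 4.12 (cv2) and the standard library are available. Lean on these libraries where they do the work, as an engineer would, in place of code of your own. Each camera call takes 0.05 s, during which the arm holds its last target. There are 200 camera calls.

## Task

Switch on the coil of the field calibrator by pressing three of its keys fully down, one at a time and in this order: the select key (raised ring), the up-arrow key, the round output key; do not press the down-arrow key. Then lift the flat-handled probe with the round steel stem out of the wooden rack and lower its stem upright down the middle of the coil's guide hole, never touching the calibrator with the probe, until its tip is at the middle of the coil (the dark ring on the stem level with the rim of the hole). Finish while holding the probe there in the gripper, centred and still, and leave everything else where it stands.

Things in the scene. Friction and masses are not known exactly. Their poses are not given: they have to be found in the camera images.
- calibrator: Fixed bench unit: blue console 280 (x) x 220 (y) mm, grey deck 60 mm above the table. A row of four keys near its front (-x): at x -105 mm and y +60 select, +20 up, -20 down, -60 output. Display behind them; at the rear (x +65, y 0) an upright copper coil between black flanges 108 mm across, four tie-rod nuts 2 mm above its rim. Origin: centre of the underside; z up
- bore_mouth (a point): Centre of the coil's guide hole at its rim, 150 mm above the table: a vertical straight bore, 22 mm in diameter and 90 mm deep, white-lined, no chamfer, open at the top in the middle of the upper flange
- coil_mid (a point): Point on the bore's axis at the middle of the coil, 45 mm below the rim (105 mm above the table, 45 mm above the bore's floor); z up. The probe's tip belongs here
- key_select_top (a point): Centre of the top of the select key: 18 mm square cap with a raised ring, 8 mm proud of the deck (68 mm above the table). All four keys are the same dark grey with white marks, 40 mm apart, and move straight down
- key_select (a joint): Select key travel: 0 up, 0.005 m fully down; spring, 1.5 N to start and 5 N fully down, comes up by itself. The other keys are alike
- key_up_top (a point): Centre of the top of the up-arrow key: 18 mm square cap with a raised arrowhead pointing to +x (away from the robot)
- key_up (a joint): Up-arrow key travel, 0 to 0.005 m down
- key_down_top (a point): Centre of the top of the down-arrow key: same cap, arrowhead pointing to -x. Not to be pressed
- key_down (a joint): Down-arrow key travel, 0 to 0.005 m down
- key_output_top (a point): Centre of the top of the output key: round cap, 22 mm across, with a raised bar
- key_output (a joint): Output key travel, 0 to 0.005 m down
- probe: The probe to use, loose, about 0.12 kg, upright in one of the rack's holes, handle resting on its top board. Round steel stem, 8 mm across, 85 mm long, dark ring 45 mm above the tip; then a grey flat-sided handle 18 mm (its x) by 26 mm (its y), 85 to 160 mm above the tip, to be gripped across the 18 mm. Origin: the tip, on the stem's axis; z up the stem
- rack: Plywood rack, fixed, 70 (x) x 240 (y) x 97 mm high, with three through holes of 11 mm diameter in its 12 mm top board at y = -75, 0 and +75 mm. Origin: centre of the underside. The tips of what stands in it are 12 mm or more above the table
- blade_probe: Bystander in another rack hole: probe with a white flat blade and a round grey handle 22 mm across, its top 149 mm above the table. Origin: on its axis 85 mm below the handle's underside, 12 mm above the table
- driver: Bystander in another rack hole: trimming screwdriver with a round black handle 26 mm across, its top 150 mm above the table. Origin: on its axis 85 mm below the handle's underside, 12 mm above the table
- mass_disc: Bystander, loose: steel ring weight 72 mm across, 14 mm high, lying flat; origin at the centre of its underside
- adapter: Bystander, loose: brass pipe adapter standing upright, 28 mm across, 46 mm high; origin at the centre of its underside
- spanner: Bystander, loose: steel spanner lying along its x; origin under its middle
- pen: Bystander, loose: black pen, 130 mm long, lying along its x on the yellow notepad; origin under its middle
Things that resemble listed ones, but are neither listed nor needed, are in the scene too. Leave any red or turquoise look-alike of the probe alone.

How it is judged:
On the way, in this order (a step that is already met when the one before it is completed fails the run):
1. the select key is pressed down, alone (value of joint key_select above 0.0035 m and value of joint each of key_up, key_down, key_output below 0.0015 m), for 0.02 s.
2. then the up-arrow key is pressed down, alone (value of joint key_up above 0.0035 m and value of joint each of key_select, key_down, key_output below 0.0015 m), for 0.02 s.
3. then the output key is pressed down, alone (value of joint key_output above 0.0035 m and value of joint each of key_select, key_up, key_down below 0.0015 m), for 0.02 s.
4. then the probe is held in the bore, centred, with its tip at the middle of the coil, at rest (horizontal distance between probe and coil_mid below 0.004 m and z of probe in the frame of coil_mid between -0.007 and 0.007 m and angle between probe's own z axis and vertical below 0.06 rad and linear speed of probe below 0.02 m/s and contact force between the fingers and probe above 1 N and contact force between probe and calibrator below 0.1 N and contact force between probe and rack below 0.1 N), for 0.3 s.
At the end, for the whole second after the job is handed in: The gripper holds the probe, tip within 4 mm of the bore axis and 7 mm in height of the coil's middle, tilt under 0.06 rad, still (under 20 mm/s), touching neither calibrator nor rack; all keys are up; the other things are within 12 mm (in the rack) or 15 mm of their start (all of step 4 and value of joint each of key_select, key_up, key_down, key_output below 0.001 m and distance of each of blade_probe, driver from where it was at the start of the episode below 0.012 m and distance of each of mass_disc, adapter, spanner, pen from where it was at the start of the episode below 0.015 m); the arm keeps its last pose, push and grip.
It fails at once if the probe touches the calibrator (bore wall, rim or case) (contact force between probe and calibrator above 0.2 N).
It fails at once if the down-arrow key is pressed (value of joint key_down above 0.002 m).
It fails at once if two keys are down at once (value of joint each of key_select, key_up above 0.002 m or value of joint each of key_select, key_output above 0.002 m or value of joint each of key_up, key_output above 0.002 m).
It fails at once if a bystander is displaced (distance of any of blade_probe, driver from where it was at the start of the episode above 0.012 m or distance of any of mass_disc, adapter, spanner, pen from where it was at the start of the episode above 0.015 m).
It also fails if it takes over 67 s, if anything falls off the work surface, if the arm or the gripper's body presses on something with over 40 N, if the wrist force passes 120 N, or if a joint passes its speed limit or range.

## Working session

There is one attempt and no reset: what is moved stays moved. The work goes in short steps, Python scripts to look and compute and a tool call to move; the robot and the scene stay as the last step left them, time stands still between calls to the robot, and variables do not carry over. Pictures are saved under pics/ and viewed, at most 10 in all, crops included, and the job is handed in when it is done.

Besides the shell and the picture viewer there is one more tool, called after ">>>" as name(argument=value, ...), one argument or row to a line, values as JSON. play_rows: Moves the arm, as the interface text tells. Its arguments: {"type":"object","properties":{"translation":{"type":"array","items":{"type":"array","items":{"type":"number"}}},"delta_rot":{"type":"array","items":{"type":"array","items":{"type":"number"}}},"grip":{"type":"array","items":{"type":"number"}},"squeeze":{"type":"number"}},"required":["translation","delta_rot","grip"]}

```bash
mkdir -p pics; ls; python3 - <<'E'
from plant import r
import cv2,numpy as np
s=r.get_state();print(s)
a=r.snapshot("top");b=r.snapshot("side")
cv2.imwrite("pics/top.png",a);cv2.imwrite("pics/side.png",b)
for c in("top","side"):
    k=r.get_calibration(c);print(c,k)
    for t in("calibrator","probe","rack","key_select_top","key_up_top","key_down_top","key_output_top","bore_mouth","blade_probe","driver","mass_disc","adapter","spanner","pen"):
        try: print(c,t,[(np.round(d["point"],3).tolist(),round(d["confidence"],2)) for d in r.look_for(c,t)])
        except Exception as e: print(t,e)
E
```

```text
pics
{'clock': 0.0, 'q': array([-1.13319565,  0.68996245, -0.19454997,  1.56633784,  0.1572979 ,
        0.9025071 , -0.21508261]), 'qd': array([-2.59965054e-04, -1.27105161e-03, -5.76924603e-04,  3.16325644e-05,
        1.27866642e-04, -5.68578669e-05,  2.62477169e-04]), 'joint_torque': array([-7.25407881e-05, -5.27546668e+01, -1.26613721e+00, -1.53415740e+01,
       -5.25217212e-02,  6.67334738e-03,  1.78059345e-04]), 'tool_pos': array([0.24539106, 0.57425051, 0.30192593]), 'eef_rot': array([ 2.00468891e-01,  9.79699645e-01, -9.01485405e-04, -1.27742767e-04]), 'contact_force': array([0.36338184, 0.21998858, 0.16081052]), 'moment': array([-0.02815852,  0.03294268,  0.01617662]), 'finger_force': 0.0, 'opening': 1.0019173780194104}
top {'intrinsics': array([[416.74983895,   0.        , 247.89318191],
       [  0.        , 416.74983895, 192.1022111 ],
       [  0.        ,   0.        ,   1.        ]]), 'eye': array([0.33244465, 0.00478443, 1.18969029]), 'rotation': array([-0.05727093,  0.05190845,  0.71349268, -0.6963862 ])}
top calibrator [([0.573, 0.133, 0.064], 0.92)]
top probe [([
[... 1222 characters left out ...]
robe [([0.45, -0.066, 0.132], 0.81), ([0.395, -0.135, 0.118], 0.68), ([0.493, -0.166, 0.143], 0.67), ([0.616, -0.13, 0.123], 0.67), ([0.38, -0.07, 0.118], 0.67)]
side rack [([0.51, -0.252, 0.064], 0.78)]
side key_select_top []
side key_up_top []
side key_down_top [([0.456, 0.106, 0.071], 0.65)]
side key_output_top [([0.463, 0.102, 0.068], 0.57)]
side bore_mouth [([0.59, 0.097, 0.062], 0.65)]
side blade_probe [([0.527, -0.309, 0.128], 0.58), ([0.714, -0.225, 0.014], 0.3)]
side driver [([0.511, -0.24, 0.134], 0.73)]
side mass_disc [([0.716, -0.226, 0.012], 0.95)]
side adapter [([0.708, -0.089, 0.022], 0.63)]
side spanner [([0.315, -0.225, 0.011], 0.91)]
side pen [([0.364, 0.402, 0.016], 0.44)]
```

View pics/top.png

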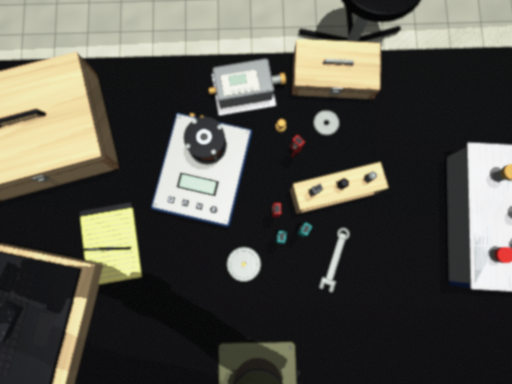

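View pics/side.png

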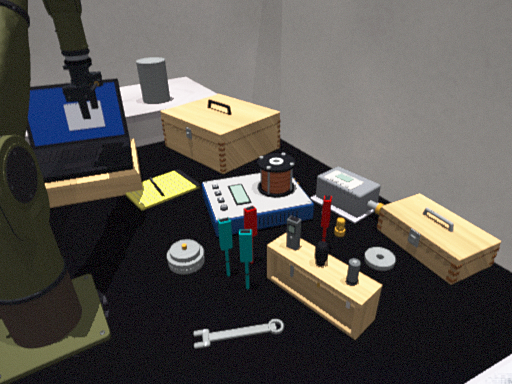

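```bash
cat > h.py <<'E'
from plant import r
import cv2,numpy as np
from scipy.spatial.transform import Rotation as R
def cam(c):
    k=r.get_calibration(c); q=np.array(k["rotation"])
    return k["intrinsics"],np.array(k["eye"]),(R.from_quat(q).as_matrix() if q.size==4 else q),k
def ray(px,z,c):
    K,e,M,_=c; d=M@np.array([(px[0]-K[0,2])/K[0,0],-(px[1]-K[1,2])/K[1,1],-1]); return e+d*(z-e[2])/d[2]
def proj(p,c):
    K,e,M,_=c; v=M.T@(np.array(p)-e); return np.array([K[0,0]*v[0]/-v[2]+K[0,2],K[1,1]*v[1]/v[2]+K[1,2]])
def tool(p,yaw):
    "shift in tool axes and turn (deg about tool z) to TCP p with tool x at world angle yaw(deg)"
    s=r.get_state(); M=R.from_quat(s["eef_rot"]); y=np.radians(yaw)
    T=np.array([[np.cos(y),np.sin(y),0],[np.sin(y),-np.cos(y),0],[0,0,-1]]).astype(float)
    return s,M.inv().apply(np.array(p)-s["tool_pos"]),(M.inv()*R.from_matrix(T)).as_rotvec(degrees=True)
E
python3 - <<'E'
from h import *
c=cam("wrist");s=r.get_state();M=R.from_quat(s["eef_rot"])
print(c[3]); print("cam in tool",M.inv().apply(c[1]-s["tool_pos"]),(M.inv().as_matrix()@c[2]).round(3).tolist())
t=cam("top")
for n,p,z in [("sel",(171,200),.068),("out",(213,210),.068),("bore",(204,138),.15),("coilrim",(204.5,141),.15),("grey",(316,189),.172),("drv",(343,183),.15),("bl",(370,176),.149),("r1",(277,209),.15),("r2",(297,143),.15),("t1",(282,237),.15),("t2",(305,229),.15)]: print(n,ray(p,z,t).round(3))
a=cv2.imread("pics/top.png")[95:255,145:395]
cv2.imwrite("pics/topc.png",cv2.resize(a,None,fx=3.2,fy=3.2,interpolation=cv2.INTER_CUBIC))
E
```

```text
{'intrinsics': array([[319.4155189 ,   0.        , 259.03462265],
       [  0.        , 319.4155189 , 192.06248865],
       [  0.        ,   0.        ,   1.        ]]), 'eye': array([0.18379416, 0.60149729, 0.38452402]), 'rotation': array([-0.11094531, -0.07332811,  0.54572908,  0.82734146])}
cam in tool [ 0.06730657  0.00031865 -0.08178609] [[-0.001, 0.965, 0.264], [1.0, 0.001, 0.0], [-0.0, 0.264, -0.965]]
sel [0.491 0.221 0.068]
out [0.461 0.107 0.068]
bore [0.639 0.121 0.15 ]
coilrim [0.631 0.119 0.15 ]
grey [ 0.495 -0.158  0.172]
drv [ 0.512 -0.23   0.15 ]
bl [ 0.528 -0.3    0.149]
r1 [ 0.45  -0.061  0.15 ]
r2 [ 0.619 -0.118  0.15 ]
t1 [ 0.38  -0.071  0.15 ]
t2 [ 0.398 -0.129  0.15 ]
```

View pics/topc.png

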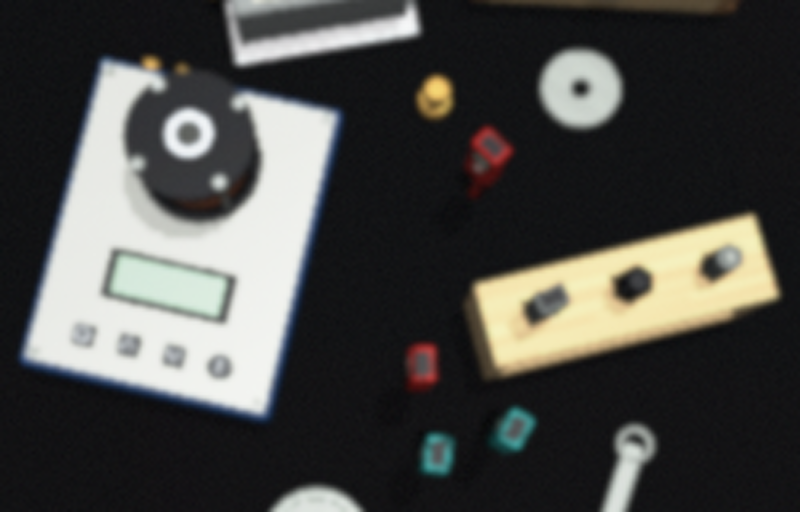

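Candidates (top-view pixels): the grey flat-handled one at rack (316,189) fits; red (277,209) and (297,143), turquoise (282,237) and (305,229), driver (343,183) and blade probe (370,176) do not. In the crop it is the grey rectangular handle in the rack's left hole. I choose that one.

```bash
python3 - <<'E'
from h import *
for p,y in [((.54,.14,.38),165)]:
    s,t,w=tool(p,y);print(t.round(4),w.round(2))
E
```

```text
[-0.4416 -0.2841 -0.0773] [ 0.    0.   -8.14]
```

>>> play_rows(
  translation=[
    [-0.0368, -0.0237, -0.0064],
    [-0.0368, -0.0237, -0.0064],
    [-0.0368, -0.0237, -0.0064],
    [-0.0368, -0.0237, -0.0064],
    [-0.0368, -0.0237, -0.0064],
    [-0.0368, -0.0237, -0.0064],
    [-0.0368, -0.0237, -0.0064],
    [-0.0368, -0.0237, -0.0064],
    [-0.0368, -0.0237, -0.0064],
    [-0.0368, -0.0237, -0.0064],
    [-0.0368, -0.0237, -0.0064],
    [-0.0368, -0.0237, -0.0064],
    [0, 0, 0],
    [0, 0, 0],
  ],
  delta_rot=[
    [0, 0, 0],
    [0, 0, 0],
    [0, 0, 0],
    [0, 0, 0],
    [0, 0, 0],
    [0, 0, 0],
    [0, 0, 0],
    [0, 0, 0],
    [0, 0, 0],
    [0, 0, 0],
    [0, 0, 0],
    [0, 0, 0],
    [0, 0, -8.1],
    [0, 0, 0],
  ],
  grip=[-1, -1, -1, -1, -1, -1, -1, -1, -1, -1, -1, -1, -1, -1],
)

```text
clock: 3.25
tool_pos: [0.54, 0.1394, 0.3795]
eef_rot: [0.132, 0.991, 0.0, -0.0]
contact_force: [0.5, -0.0, 1.5]
opening: 0.002
finger_force: 0.0
```

```bash
python3 - <<'E'
from h import *
s=r.get_state();print(s["tool_pos"],s["clock"])
c=cam("wrist");a=r.snapshot("wrist");cv2.imwrite("pics/w1.png",a);np.save("w1.npy",np.array([c[0],c[2]]));
for t in("key_select_top","key_up_top","key_down_top","key_output_top","bore_mouth","calibrator"):
  print(t,[(np.round(d["point"],3).tolist(),round(d["confidence"],2),proj(d["point"],c).round(0)) for d in r.look_for("wrist",t)])
np.set_printoptions(suppress=True)
# reference: predicted pixels of model with guess
yaw=np.radians(-14.7);b=np.array([.639,.121]);o=b-65e-3*np.array([np.cos(yaw),np.sin(yaw)])
W=lambda x,y,z:(*(o+np.array([np.cos(yaw)*x-np.sin(yaw)*y,np.sin(yaw)*x+np.cos(yaw)*y])),z)
print("pred",[proj(W(-.105,y,.068),c).round(1) for y in(.06,.02,-.02,-.06)],proj(W(.065,0,.15),c).round(1))
E
```

```text
[0.53998728 0.1393892  0.37952143] 3.25
key_select_top [([0.492, 0.225, 0.064], 0.54, array([317., 103.]))]
key_up_top [([0.484, 0.184, 0.069], 0.76, array([283., 106.])), ([0.462, 0.11, 0.067], 0.71, array([217., 105.])), ([0.495, -0.12, 0.096], 0.35, array([ 36., 186.]))]
key_down_top [([0.476, 0.15, 0.07], 0.78, array([253., 107.]))]
key_output_top [([0.466, 0.108, 0.065], 0.68, array([217., 108.]))]
bore_mouth [([0.531, 0.152, 0.06], 0.88, array([267., 151.]))]
calibrator [([0.532, 0.153, 0.058], 0.75, array([268., 151.]))]
pred [array([314.9, 102.3]), array([281.2, 102.6]), array([247.5, 102.9]), array([213.7, 103.2])] [266.3 266. ]
```

View pics/w1.png

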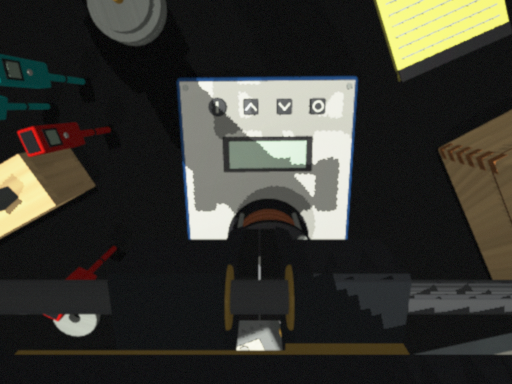

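Wrist view: the output key is at (217,106), down at (251,107), up at (284,107, arrow pointing to +x) and select at (317,106). The coil is partly hidden behind the fingers.

```bash
python3 - <<'E'
from h import *
a=cv2.imread("pics/w1.png");c=cam("wrist");g=cv2.cvtColor(a,cv2.COLOR_BGR2GRAY)
P=[]
for x in(217,251,284,317):
    w=g[94:119,x-13:x+14]; m=(w<85).astype(np.uint8); n,l,st,ce=cv2.connectedComponentsWithStats(cv2.morphologyEx(m,cv2.MORPH_CLOSE,np.ones((7,7))))
    i=1+np.argmax(st[1:,4]); b=st[i]; px=np.array([x-13+b[0]+(b[2]-1)/2,94+b[1]+(b[3]-1)/2]); P.append(ray(px,.068,c)); print(px,b,P[-1].round(4))
P=np.array(P)[:,:2]; Q=np.array([[-.105,y] for y in(-.06,-.02,.02,.06)])
d=P[3]-P[0];yaw=np.arctan2(-d[0],d[1]);Rm=np.array([[np.cos(yaw),-np.sin(yaw)],[np.sin(yaw),np.cos(yaw)]])
o=P.mean(0)-Rm@Q.mean(0);print("yaw",np.degrees(yaw),"o",o,"bore",o+Rm@[.065,0],"len",np.linalg.norm(d))
# case/deck corners for check
for x,y in [(-.14,.11),(-.14,-.11)]: print(proj((*(o+Rm@[x,y]),.06),c))
t=cam("top")
for x,y in [(-.14,.11),(-.14,-.11),(.14,.11),(.14,-.11)]: print("top",proj((*(o+Rm@[x,y]),.06),t))
print("bore top",proj((*(o+Rm@[.065,0]),.15),t))
s=r.get_state();print(np.degrees(np.arctan2(*(R.from_quat(s['eef_rot']).as_matrix()[[1,0],0]))))
for y in(.06,.02,-.06):
  p=o+Rm@[-.105,y]; print(p,tool((*p,.16),165)[1].round(4))
E
```

```text
[217.5 109. ] [  5   6  18  19 175] [0.4666 0.1089 0.068 ]Traceback (most recent call last):
  File "<stdin>", line 6, in <module>
    return _wrapfunc(a, 'argmax', axis=axis, out=out, **kwds)
    return bound(*args, **kwds)
ValueError: attempt to get argmax of an empty sequence
```

```bash
cat > fit.py <<'E'
from h import *
a=cv2.imread("pics/w1.png");c=cam("wrist");g=cv2.cvtColor(a,cv2.COLOR_BGR2GRAY)
P=[]
for x in(217,251,284,317):
    w=g[94:119,x-13:x+14]; th,_=cv2.threshold(w,0,255,cv2.THRESH_OTSU); m=(w<(95 if x==217 else th)).astype(np.uint8)
    n,l,st,ce=cv2.connectedComponentsWithStats(m); i=1+np.argmax(st[1:,4]); b=st[i]
    px=np.array([x-13+b[0]+(b[2]-1)/2,94+b[1]+(b[3]-1)/2]); P.append(ray(px,.068,c)); print(th,px,b,P[-1].round(4))
P=np.array(P)[:,:2]; Q=np.array([[-.105,y] for y in(-.06,-.02,.02,.06)])
d=P[3]-P[0];yaw=np.arctan2(-d[0],d[1]);Rm=np.array([[np.cos(yaw),-np.sin(yaw)],[np.sin(yaw),np.cos(yaw)]])
o=P.mean(0)-Rm@Q.mean(0);print("yaw",np.degrees(yaw),"o",o,"bore",o+Rm@[.065,0],"len",np.linalg.norm(d))
for x,y in [(-.14,.11),(-.14,-.11)]: print(proj((*(o+Rm@[x,y]),.06),c))
t=cam("top")
for x,y in [(-.14,.11),(-.14,-.11),(.14,.11),(.14,-.11)]: print("top",proj((*(o+Rm@[x,y]),.06),t))
print("bore top",proj((*(o+Rm@[.065,0]),.15),t))
for y in(.06,.02,-.06):
  p=o+Rm@[-.105,y]; print(p,tool((*p,.16),165)[1].round(4))
E
python3 fit.py
```

```text
150.0 [218.5 109. ] [  5   6  20  19 195] [0.4669 0.1101 0.068 ]
175.0 [250.5 107. ] [  5   5  16  17 196] [0.4746 0.1475 0.068 ]
160.0 [284.  106.5] [  6   5  15  16 178] [0.4844 0.1862 0.068 ]
164.0 [317. 106.] [  5   4  17  17 143] [0.4941 0.2242 0.068 ]
yaw -13.373904443488154 o [0.58217101 0.14271574] bore [0.64540829 0.12768093] len 0.1172810339273632
[359.61692331  73.63745714]
[174.06090787  79.42651948]
top [149.16851224 207.96883432]
top [227.72216949 224.68243675]
top [173.23472032 111.8735716 ]
top [249.18625213 127.25122944]
bore top [201.26037707 135.50069109]
[0.49389676 0.22537563] [0.0663 0.0704 0.2195]
[0.48464456 0.18646038] [0.0651 0.0304 0.2195]
[0.46614018 0.10862987] [ 0.0628 -0.0496  0.2195]
```

>>> play_rows(
  translation=[
    [0.0134, 0.0137, 0.035],
    [0.0134, 0.0137, 0.045],
    [0.0134, 0.0137, 0.045],
    [0.0134, 0.0137, 0.045],
    [0.0134, 0.0137, 0.04],
    [0, 0, 0.0095],
    [0, 0, 0.014],
    [0, 0, 0.01],
    [0, 0, 0.005],
    [0, 0, 0.005],
    [0, 0, 0],
  ],
  delta_rot=[
    [0, 0, 0],
    [0, 0, 0],
    [0, 0, 0],
    [0, 0, 0],
    [0, 0, 0],
    [0, 0, 0],
    [0, 0, 0],
    [0, 0, 0],
    [0, 0, 0],
    [0, 0, 0],
    [0, 0, 0],
  ],
  grip=[-1, -1, -1, -1, -1, -1, -1, -1, -1, -1, -1],
)

```text
clock: 4.97
tool_pos: [0.4936, 0.2226, 0.1274]
eef_rot: [0.131, 0.991, -0.0, 0.001]
contact_force: [-0.5, -1.8, 11.0]
opening: 0.005
finger_force: 5.3
```

>>> play_rows(
  translation=[
    [0, 0, -0.015],
    [0, 0, -0.015],
    [0, -0.02, 0],
    [0, -0.0195, 0],
    [0, 0, 0],
    [0, 0, 0.014],
    [0, 0, 0.007],
    [0, 0, 0.005],
    [0, 0, 0.0042],
    [0, 0, 0],
  ],
  delta_rot=[
    [0, 0, 0],
    [0, 0, 0],
    [0, 0, 0],
    [0, 0, 0],
    [0, 0, 0],
    [0, 0, 0],
    [0, 0, 0],
    [0, 0, 0],
    [0, 0, 0],
    [0, 0, 0],
  ],
  grip=[-1, -1, -1, -1, -1, -1, -1, -1, -1, -1],
)

```text
clock: 6.22
tool_pos: [0.4823, 0.1857, 0.1272]
eef_rot: [0.13, 0.991, 0.0, 0.0]
contact_force: [-4.5, -0.2, 18.8]
opening: 0.009
finger_force: 9.1
```

>>> play_rows(
  translation=[
    [0, 0, -0.015],
    [0, 0, -0.015],
    [-0.001, -0.04, 0],
    [-0.001, -0.0393, 0],
    [0, 0, 0],
    [0, 0, 0.014],
    [0, 0, 0.007],
    [0, 0, 0.005],
    [0, 0, 0.0042],
    [0, 0, 0],
  ],
  delta_rot=[
    [0, 0, 0],
    [0, 0, 0],
    [0, 0, 0],
    [0, 0, 0],
    [0, 0, 0],
    [0, 0, 0],
    [0, 0, 0],
    [0, 0, 0],
    [0, 0, 0],
    [0, 0, 0],
  ],
  grip=[-1, -1, -1, -1, -1, -1, -1, -1, -1, -1],
)

```text
clock: 7.48
tool_pos: [0.464, 0.1092, 0.1272]
eef_rot: [0.13, 0.992, 0.001, 0.001]
contact_force: [-3.3, 1.0, 21.6]
opening: 0.004
finger_force: 10.9
```

```bash
python3 - <<'E'
from h import *
s,t,w=tool((.505,-.2,.38),103);print(s["q"].round(2),t.round(4),w.round(2))
cv2.imwrite("pics/t2.png",cv2.resize(r.snapshot("top")[95:255,145:395],None,fx=3.2,fy=3.2,interpolation=cv2.INTER_CUBIC))
E
```

```text
[-0.27  0.82 -0.1   2.14  0.38  0.19  0.6 ] [-0.1196 -0.2878 -0.2531] [1.200e-01 2.000e-02 6.207e+01]
```

>>> play_rows(
  translation=[
    [0, 0, -0.02],
    [0, 0, -0.045],
    [0, 0, -0.045],
    [-0.0171, -0.0411, -0.0286],
    [-0.0171, -0.0411, -0.0286],
    [-0.0171, -0.0411, -0.0286],
    [-0.0171, -0.0411, -0.0286],
    [-0.0171, -0.0411, -0.0286],
    [-0.0171, -0.0411, 0],
    [-0.0171, -0.0411, 0],
    [0, 0, 0],
    [0, 0, 0],
    [0, 0, 0],
    [0, 0, 0],
    [0, 0, 0],
    [0, 0, 0],
    [0, 0, 0],
    [0, 0, 0],
  ],
  delta_rot=[
    [0, 0, 0],
    [0, 0, 0],
    [0, 0, 0],
    [0, 0, 0],
    [0, 0, 0],
    [0, 0, 0],
    [0, 0, 0],
    [0, 0, 0],
    [0, 0, 0],
    [0, 0, 0],
    [0, 0, 8.9],
    [0, 0, 8.9],
    [0, 0, 8.9],
    [0, 0, 8.9],
    [0, 0, 8.9],
    [0, 0, 8.9],
    [0, 0, 8.7],
    [0, 0, 0],
  ],
  grip=[-1, -1, -1, -1, -1, -1, -1, -1, -1, -1, -1, -1, -1, -1, -1, -1, -1, -1],
)

```text
clock: 9.78
tool_pos: [0.505, -0.2005, 0.3782]
eef_rot: [0.623, 0.783, -0.0, -0.0]
contact_force: [-0.6, 0.4, 0.1]
opening: 0.005
finger_force: 0.0
```

```bash
python3 - <<'E'
from h import *
s=r.get_state();print(s["tool_pos"],s["clock"])
c=cam("wrist");a=r.snapshot("wrist");cv2.imwrite("pics/w2.png",a)
p=r.look_for("wrist","probe");print([(np.round(d["point"],3).tolist(),round(d["confidence"],2),proj(d["point"],c).round(0)) for d in p])
b=proj((.495,-.158,.17),c).round().astype(int);print(b)
x0,y0=max(b[0]-90,0),max(b[1]-70,0);print(x0,y0)
cv2.imwrite("pics/w2c.png",cv2.resize(a[y0:y0+140,x0:x0+180],None,fx=4,fy=4,interpolation=cv2.INTER_CUBIC))
E
```

```text
[ 0.504994   -0.20049873  0.37823193] 9.775
[([0.453, -0.064, 0.152], 0.81, array([236.,  12.])), ([0.406, -0.128, 0.16], 0.77, array([168.,  75.])), ([0.39, -0.072, 0.133], 0.72, array([168.,  11.])), ([0.502, -0.162, 0.167], 0.64, array([265., 139.])), ([0.618, -0.119, 0.153], 0.59, array([395., 120.]))]
[259 133]
169 63
```

View pics/w2c.png

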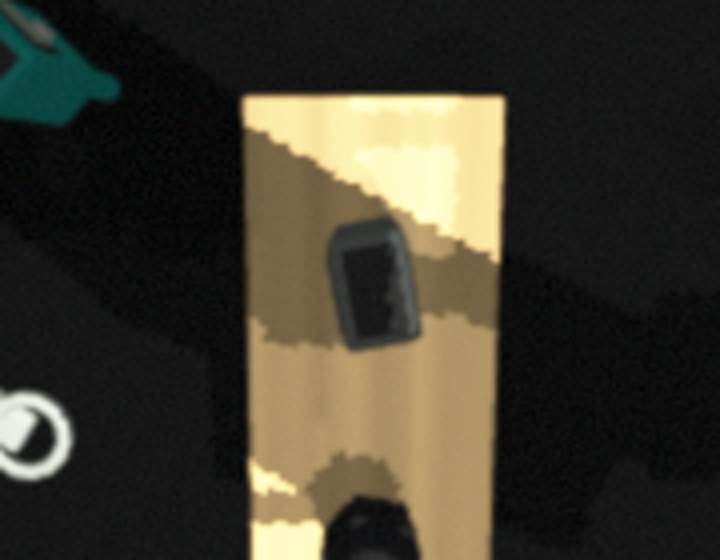

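The crop shows the grey flat-sided handle, its top centred near full-image (263,134) and turned about 12° from the tool. The turquoise look-alike is at the upper left and the driver below. The choice is confirmed.

```bash
python3 - <<'E'
from h import *
a=cv2.imread("pics/w2.png");c=cam("wrist");s=r.get_state()
m=None
for d in r.silhouettes("wrist","probe"):
    ys,xs=np.nonzero(d["pixels"]); 
    if abs(xs.mean()-263)<12 and abs(ys.mean()-134)<15:
        m=d["pixels"]; print(d["confidence"],cv2.minAreaRect(np.c_[xs,ys].astype(np.float32)),xs.min(),xs.max(),ys.min(),ys.max())
w=a[113:155,243:285].astype(int); q=((w.max(2)<110)&(w.max(2)-w.min(2)<18)).astype(np.uint8)
n,l,st,ce=cv2.connectedComponentsWithStats(q); i=l[21,20]; ys,xs=np.nonzero(l==i); rc=cv2.minAreaRect(np.c_[xs+243,ys+113].astype(np.float32)); print(rc,st[i])
for px in((263,134),):
    for z in(.172,): print(ray(px,z,c))
top=ray((263,134),.172,c)
# underside at 0.097
print("scale px/m at .172",np.linalg.norm(proj(top,c)-proj(top+[0,.026,0],c)))
E
```

```text
0.83 ((262.2115478515625, 134.05770874023438), (32.359161376953125, 20.788311004638672), 78.69007110595703) 251 274 118 150
((261.673095703125, 133.36538696289062), (30.790233612060547, 20.003849029541016), 78.69007110595703) [  8   4  23  33 586]
[ 0.49915038 -0.15821217  0.172     ]
scale px/m at .172 30.264880660220932
```

```bash
python3 - <<'E'
from h import *
s,t,w=tool((.4985,-.158,.187),114.3);print(s["tool_pos"],s["q"].round(2),t.round(4),w.round(2),s["clock"])
E
```

```text
[ 0.50501197 -0.20073011  0.37838266] [ 0.34  0.49 -0.07  1.72  0.04  0.94  0.48] [0.043  0.0033 0.1914] [ -0.02  -0.02 -11.29] 9.925
```

>>> play_rows(
  translation=[
    [0.0215, 0.0016, 0],
    [0.0215, 0.0017, 0],
    [0, 0, 0.02],
    [0, 0, 0.03],
    [0, 0, 0.035],
    [0, 0, 0.035],
    [0, 0, 0.03],
    [0, 0, 0.022],
    [0, 0, 0.0194],
    [0, 0, 0],
    [0, 0, 0],
  ],
  delta_rot=[
    [0, 0, 0],
    [0, 0, 0],
    [0, 0, -5.7],
    [0, 0, -5.6],
    [0, 0, 0],
    [0, 0, 0],
    [0, 0, 0],
    [0, 0, 0],
    [0, 0, 0],
    [0, 0, 0],
    [0, 0, 0],
  ],
  grip=[0, 0, 0, 0, 0, 0, 0, 0, 0, 0, 0],
)

```text
clock: 11.3
tool_pos: [0.499, -0.1575, 0.1879]
eef_rot: [0.543, 0.84, 0.0, 0.0]
contact_force: [0.5, 0.3, 0.2]
opening: 0.502
finger_force: 0.0
```

>>> play_rows(
  translation=[
    [0, 0, 0],
    [0, 0, 0],
    [0, 0, 0],
    [0, 0, 0],
    [0, 0, 0],
    [0, 0, 0],
  ],
  delta_rot=[
    [0, 0, 0],
    [0, 0, 0],
    [0, 0, 0],
    [0, 0, 0],
    [0, 0, 0],
    [0, 0, 0],
  ],
  grip=[-1, -1, -1, -1, -1, -1],
  squeeze=25,
)

```text
clock: 12.05
tool_pos: [0.4988, -0.1583, 0.1876]
eef_rot: [0.543, 0.839, 0.0, 0.0]
contact_force: [0.4, 0.4, 5.9]
opening: 0.2
finger_force: 25.0
```

>>> play_rows(
  translation=[
    [0, 0, -0.006],
    [0, 0, -0.012],
    [0, 0, -0.02],
    [0, 0, -0.025],
    [0, 0, -0.03],
    [0, 0, -0.035],
    [0, 0, -0.035],
    [0, 0, -0.035],
    [0, 0, -0.02],
    [0, 0, 0],
    [0, 0, 0],
  ],
  delta_rot=[
    [0, 0, 0],
    [0, 0, 0],
    [0, 0, 0],
    [0, 0, 0],
    [0, 0, 0],
    [0, 0, 0],
    [0, 0, 0],
    [0, 0, 0],
    [0, 0, 0],
    [0, 0, 0],
    [0, 0, 0],
  ],
  grip=[-1, -1, -1, -1, -1, -1, -1, -1, -1, -1, -1],
)

```text
clock: 13.42
tool_pos: [0.498, -0.1581, 0.4045]
eef_rot: [0.543, 0.839, -0.0, -0.001]
contact_force: [-0.4, -1.2, -0.9]
opening: 0.202
finger_force: 25.0
```

```bash
python3 - <<'E'
from h import *
s=r.get_state();print(s["tool_pos"],s["q"].round(2),s["clock"])
b=r.snapshot("side");c=cam("side");t=s["tool_pos"].copy();tip=t-[0,0,.175];u=proj(tip,c);print("tip px",u)
x0,y0=int(u[0]-70),int(u[1]-110)
cv2.imwrite("pics/s3.png",cv2.resize(b[y0:y0+150,x0:x0+150],None,fx=4,fy=4,interpolation=cv2.INTER_CUBIC));print(x0,y0,proj(t-[0,0,.045],c))
E
```

```text
[ 0.49803971 -0.15807918  0.40445172] [ 0.3   0.43 -0.13  1.73  0.07  0.99  0.57] 13.425
tip px [293.75748833 194.1532025 ]
223 84 [296.24459178 133.29639301]
```

View pics/s3.png

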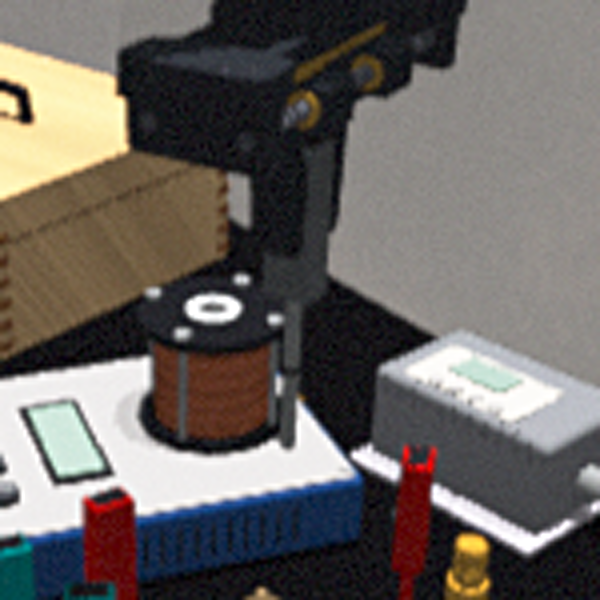

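The side view shows the probe held upright, tip near (295,195), with the coil's white hole ring at (276,161) behind it.

```bash
python3 - <<'E'
from h import *
S=cam("side");T=cam("top");print("side bore",ray((276.2,161),.15,S),"top",ray((203.9,136.7),.15,T))
s,t,w=tool((.675,.05,.39),114.3);print(t.round(4),w.round(2))
print("tip side at its z",ray((295.2,195.2),.2295,S))
E
```

```text
side bore [0.64098964 0.11643433 0.15      ] top [0.64202774 0.12088297 0.15      ]
[0.1174 0.2467 0.0139] [-0.1  -0.08 -0.13]
tip side at its z [ 0.49803939 -0.16292567  0.2295    ]
```

>>> play_rows(
  translation=[
    [0.006, 0.012, 0],
    [0.0147, 0.031, 0.0],
    [0.0147, 0.031, 0.0],
    [0.0147, 0.031, 0.0],
    [0.0147, 0.031, 0.0],
    [0.0147, 0.031, 0.002],
    [0.0147, 0.031, 0.006],
    [0.0147, 0.031, 0.006],
    [0.0086, 0.0177, 0],
    [0, 0, 0],
    [0, 0, 0],
  ],
  delta_rot=[
    [0, 0, 0],
    [0, 0, 0],
    [0, 0, 0],
    [0, 0, 0],
    [0, 0, 0],
    [0, 0, 0],
    [0, 0, 0],
    [0, 0, 0],
    [0, 0, 0],
    [0, 0, 0],
    [0, 0, 0],
  ],
  grip=[-1, -1, -1, -1, -1, -1, -1, -1, -1, -1, -1],
)

```text
clock: 14.85
tool_pos: [0.6753, 0.0494, 0.3907]
eef_rot: [0.544, 0.839, -0.001, -0.0]
contact_force: [-0.1, -0.6, -0.8]
opening: 0.199
finger_force: 25.0
```

```bash
python3 - <<'E'
from h import *
s=r.get_state();print(s["tool_pos"],s["clock"],s["opening"])
c=cam("wrist");a=r.snapshot("wrist");b=r.snapshot("side");cv2.imwrite("pics/side4.png",b)
print("bore pred",proj((.641,.12,.15),c),"tip pred",proj(s["tool_pos"]-[0,0,.175],c),"side tip",proj(s["tool_pos"]-[0,0,.175],cam("side")))
cv2.imwrite("pics/w4raw.png",a)
cv2.imwrite("pics/w4.png",np.hstack([a[:, 60:460],cv2.resize(b[100:228,190:323],None,fx=3,fy=3,interpolation=cv2.INTER_CUBIC)]))
g=cv2.cvtColor(a,cv2.COLOR_BGR2GRAY)
np.save("c4.npy",np.array([c[0],c[2]])); np.save("e4.npy",c[1])
E
```

```text
[0.6752563  0.04938165 0.39069173] 14.85 0.19916353011476795
bore pred [256.40653289  93.05136677] tip pred [258.85322159 189.01526736] side tip [301.4980547  144.88246252]
```

View pics/w4.png

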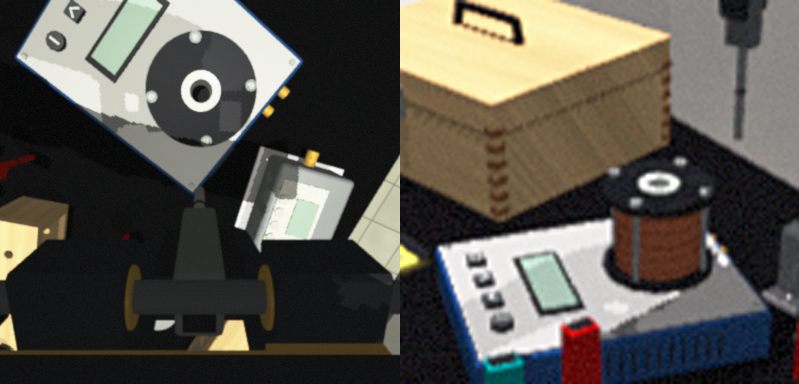

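Wrist view: the white hole ring is near (261,92) and the probe tip at (259,188), where the model predicts it. In the side view the tip is at about (302.7,145.7), offset from prediction by a constant (+1.3,+0.9) px.

```bash
python3 - <<'E'
from h import *
c=cam("wrist");S=cam("side");a=cv2.imread("pics/w4raw.png");g=cv2.cvtColor(a,cv2.COLOR_BGR2GRAY)
w=g[62:122,231:291];m=(w>140).astype(np.uint8);n,l,st,ce=cv2.connectedComponentsWithStats(m)
for i in range(1,n):
    if st[i,4]>150:
        cs,_=cv2.findContours((l==i).astype(np.uint8),cv2.RETR_CCOMP,cv2.CHAIN_APPROX_NONE)
        for k in cs:
            if len(k)>15:
                e=cv2.fitEllipse(k);px=np.array(e[0])+[231,62];print(px,e[1:],ray(px,.15,c))
b=cv2.imread("pics/side4.png");gb=cv2.cvtColor(b,cv2.COLOR_BGR2GRAY)[150:172,262:292]
big=cv2.resize(gb,None,fx=4,fy=4,interpolation=cv2.INTER_CUBIC);n,l,st,ce=cv2.connectedComponentsWithStats((big>140).astype(np.uint8))
for i in range(1,n):
    if st[i,4]>80:
        k=max(cv2.findContours((l==i).astype(np.uint8),0,1)[0],key=len)
        if len(k)<6: continue
        e=cv2.fitEllipse(k);px=(np.array(e[0])+.5)/4-.5+[262,150];print("side",px,e[1:],ray(px-[1.3,.9],.15,S))
E
```

```text
[260.59242058  90.37412643] ((39.573341369628906, 41.461238861083984), 1.0705806016921997) [0.64395547 0.12334644 0.15      ]
[260.58371544  90.70747566] ((22.37856674194336, 23.716041564941406), 0.8862510919570923) [0.64407307 0.12306308 0.15      ]
side [275.78347015 160.56506634] ((27.347339630126953, 55.41733169555664), 90.88803100585938) [0.64164829 0.12614214 0.15      ]
side [268.03121519 166.82556343] ((7.983177185058594, 11.333931922912598), 79.0751724243164) [0.60238853 0.10561453 0.15      ]
```

```bash
python3 - <<'E'
from h import *
s,t,w=tool((.643,.124,.347),114.3);print(t.round(4),w.round(2))
E
```

```text
[0.0819 0.0013 0.0442] [-0.04  0.04 -0.22]
```

>>> play_rows(
  translation=[
    [0.012, 0.0003, 0],
    [0.02, 0.0003, 0],
    [0.02, 0.0003, 0],
    [0.02, 0.0003, 0],
    [0.0099, 0.0001, 0],
    [0, 0, 0.01],
    [0, 0, 0.014],
    [0, 0, 0.012],
    [0, 0, 0.008],
    [0, 0, 0],
    [0, 0, 0],
  ],
  delta_rot=[
    [0, 0, 0],
    [0, 0, 0],
    [0, 0, 0],
    [0, 0, 0],
    [0, 0, 0],
    [0, 0, 0],
    [0, 0, 0],
    [0, 0, 0],
    [0, 0, 0],
    [0, 0, 0],
    [0, 0, 0],
  ],
  grip=[-1, -1, -1, -1, -1, -1, -1, -1, -1, -1, -1],
)

```text
clock: 16.32
tool_pos: [0.6436, 0.1252, 0.3475]
eef_rot: [0.543, 0.839, 0.0, 0.0]
contact_force: [-0.0, 0.5, -0.2]
opening: 0.198
finger_force: 25.0
```

```bash
python3 - <<'E'
from h import *
s=r.get_state();p=s["tool_pos"];print(p,s["clock"])
c=cam("wrist");S=cam("side");a=r.snapshot("wrist");b=r.snapshot("side");cv2.imwrite("pics/w5raw.png",a);cv2.imwrite("pics/s5raw.png",b)
print("w: bore",proj((.643,.124,.15),c),"tip",proj(p-[0,0,.175],c),"side tip",proj(p-[0,0,.175],S)+[1.3,.9],"ring",proj(p-[0,0,.13],S)+[1.3,.9])
u=cv2.resize(a[140:240,209:309],None,fx=4,fy=4,interpolation=cv2.INTER_CUBIC);v=cv2.resize(b[90:190,226:326],None,fx=4,fy=4,interpolation=cv2.INTER_CUBIC)
cv2.imwrite("pics/v5.png",np.hstack([u,v]))
E
```

```text
[0.64362886 0.12519901 0.34753737] 16.325
w: bore [257.20787946 183.61184725] tip [258.37446058 189.08189978] side tip [276.62078618 153.28641011] ring [276.76789557 138.35019109]
```

View pics/v5.png

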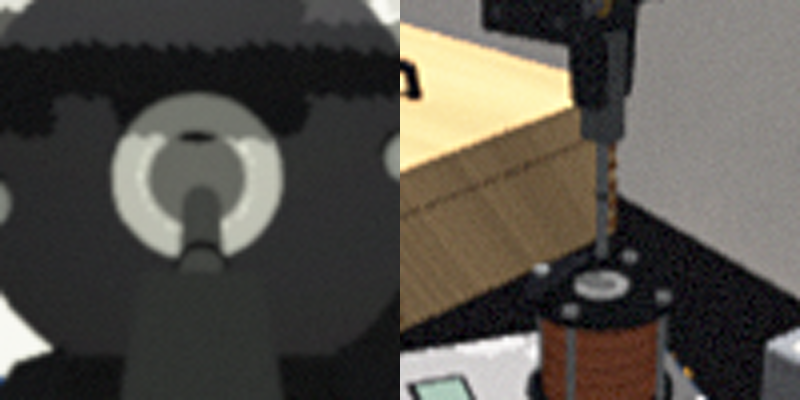

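The wrist crop shows the tip just above the hole, about 1 mm off the ring centre. The side crop shows the stem directly above the ring at (276,160).

```bash
python3 - <<'E'
from h import *
c=cam("wrist");S=cam("side");a=cv2.imread("pics/w5raw.png");b=cv2.imread("pics/s5raw.png").astype(int)
g=cv2.cvtColor(a,cv2.COLOR_BGR2GRAY)
for y in range(188,204,2): print(y,g[y,246:274].tolist())
print()
gs=b.mean(2).astype(int)
for y in range(124,158,3): print(y,gs[y,268:286].tolist(),(b[y,268:286,2]-b[y,268:286,0]).tolist())
E
```

```text
188 [164, 120, 103, 101, 103, 100, 102, 102, 99, 86, 74, 65, 69, 67, 66, 66, 75, 88, 98, 103, 102, 102, 107, 144, 183, 197, 196, 194]
190 [187, 161, 122, 104, 102, 103, 103, 100, 90, 72, 68, 67, 68, 67, 68, 65, 68, 76, 92, 100, 103, 107, 140, 184, 204, 202, 192, 192]
192 [202, 196, 176, 146, 115, 104, 103, 102, 87, 68, 67, 67, 67, 69, 68, 68, 66, 71, 88, 105, 119, 153, 185, 209, 211, 194, 193, 192]
194 [189, 193, 194, 188, 177, 156, 130, 109, 85, 68, 65, 65, 67, 69, 67, 66, 66, 78, 120, 162, 181, 194, 202, 202, 192, 189, 191, 190]
196 [188, 188, 189, 189, 201, 205, 194, 174, 126, 75, 66, 66, 68, 69, 68, 66, 68, 84, 159, 204, 197, 191, 190, 191, 191, 192, 191, 187]
198 [187, 188, 187, 188, 189, 190, 189, 168, 121, 73, 66, 67, 68, 67, 65, 67, 67, 79, 141, 186, 190, 191, 191, 191, 191, 188, 174, 139]
200 [171, 185, 187, 189, 188, 189, 187, 162, 108, 68, 54, 45, 38, 39, 42, 47, 55, 68, 125, 171, 189, 189, 190, 186, 171, 135, 88, 55]
202 [69, 102, 134, 159, 176, 184, 182, 152, 89, 43, 43, 47, 51, 53, 50, 45, 36, 47, 102, 157, 171, 155, 128, 90, 61, 47, 47, 47]

124 [97, 96, 93, 72, 49, 54
[... 1046 characters left out ...]
1, 74, 65, 61, 50, 32, 22, 21, 12, 22, 14] [46, 45, 48, 44, 39, 49, 47, 6, -7, 2, 42, 54, 13, -7, -6, 2, 0, 1]
148 [81, 84, 85, 87, 90, 90, 88, 72, 71, 73, 59, 32, 8, 3, 9, 22, 16, 23] [46, 46, 41, 45, 45, 43, 47, 3, -6, 2, 28, 10, 0, -1, 1, -7, -14, 4]
151 [84, 86, 73, 61, 39, 25, 19, 62, 81, 67, 29, 24, 21, 11, 24, 23, 21, 14] [44, 47, 39, 32, 20, 12, 1, -7, -2, -2, -9, 0, -10, 0, 1, -6, -3, -1]
154 [28, 39, 37, 43, 36, 17, 12, 41, 45, 36, 19, 10, 30, 49, 97, 95, 108, 51] [-9, -10, -6, -6, -7, -12, -7, -7, -6, -8, 5, -9, 2, -1, -3, -3, -3, -5]
157 [36, 16, 11, 7, 18, 28, 33, 44, 55, 53, 50, 37, 30, 26, 20, 23, 18, 20] [-4, -9, -10, -6, -8, 0, -1, -3, -3, -3, -5, -1, 5, -10, 5, -4, -2, -11]
```

```bash
python3 - <<'E'
from h import *
c=cam("wrist");p=r.get_state()["tool_pos"];a=cv2.imread("pics/w5raw.png");g=cv2.cvtColor(a,cv2.COLOR_BGR2GRAY)
# outer ring boundary along radial rays from the centre (not below, where the stem hides it)
c0=np.array([258.2,184.]);pts=[]
G=g.astype(np.float32)
for th in np.radians(np.r_[-215:40:6]):
    rr=np.arange(15,30,.25);pt=c0+np.outer(rr,[np.cos(th),np.sin(th)])
    v=cv2.remap(G,pt[:,0].astype(np.float32)[None],pt[:,1].astype(np.float32)[None],1)[0]
    pts.append(pt[np.argmin(np.gradient(cv2.GaussianBlur(v[None],(9,1),0)[0]))])
e=cv2.fitEllipse(np.array(pts,np.float32));print(e)
B=ray(e[0],.15,c);print("bore",B)
print("tip x-check", ray((259.1,190),.1725,c), "TCP",p)
M=R.from_quat(r.get_state()["eef_rot"]);print("bore-TCP in tool",M.inv().apply(B-p), "tip px meas-TCP",M.inv().apply(ray((259.1,190),.1725,c)-p))
E
```

```text
((257.802978515625, 183.82034301757812), (42.042388916015625, 42.61387252807617), 87.50199890136719)
bore [0.64365696 0.12409413 0.15      ]
tip x-check [0.6445904  0.12476154 0.1725    ] TCP [0.64363608 0.12526932 0.34781024]
bore-TCP in tool [-0.00106085 -0.00071222  0.1978096 ] tip px meas-TCP [-0.00083622  0.00044109  0.17531102]
```

>>> play_rows(
  translation=[
    [-0.0006, -0.001, 0],
    [0, 0, 0],
    [0, 0, 0.005],
    [0, 0, 0.007],
    [0, 0, 0.007],
    [0, 0, 0.007],
    [0, 0, 0.007],
    [0, 0, 0.007],
    [0, 0, 0.007],
    [0, 0, 0.007],
    [0, 0, 0.006],
    [0, 0, 0.005],
    [0, 0, 0.002],
    [0, 0, 0],
    [0, 0, 0],
  ],
  delta_rot=[
    [0, 0, 0],
    [0, 0, 0],
    [0, 0, 0],
    [0, 0, 0],
    [0, 0, 0],
    [0, 0, 0],
    [0, 0, 0],
    [0, 0, 0],
    [0, 0, 0],
    [0, 0, 0],
    [0, 0, 0],
    [0, 0, 0],
    [0, 0, 0],
    [0, 0, 0],
    [0, 0, 0],
  ],
  grip=[-1, -1, -1, -1, -1, -1, -1, -1, -1, -1, -1, -1, -1, -1, -1],
)

```text
clock: 18.3
tool_pos: [0.6428, 0.1243, 0.2805]
eef_rot: [0.543, 0.839, 0.0, 0.0]
contact_force: [0.5, -0.3, -1.1]
opening: 0.208
finger_force: 25.0
```

```bash
python3 - <<'E'
from h import *
s=r.get_state();p=s["tool_pos"];print(p,s["clock"],s["contact_force"])
c=cam("wrist");S=cam("side");a=r.snapshot("wrist");b=r.snapshot("side");t=r.snapshot("top")
print("ring pred side",proj(p-[0,0,.1305],S)+[1.3,.9],"bore",proj((.6435,.124,.15),S)+[1.3,.9])
f=lambda i,x,y,k,w:cv2.resize(i[y:y+w,x:x+w],(k,k),interpolation=cv2.INTER_CUBIC)
cv2.imwrite("pics/v6.png",np.hstack([f(a,209,150,400,100),f(b,251,125,400,50)]))
E
```

```text
[0.64281631 0.12431469 0.28047898] 18.3 [ 0.5063008  -0.31673349 -1.10496842]
ring pred side [276.48437058 160.70982454] bore [276.74695868 160.68522484]
```

View pics/v6.png

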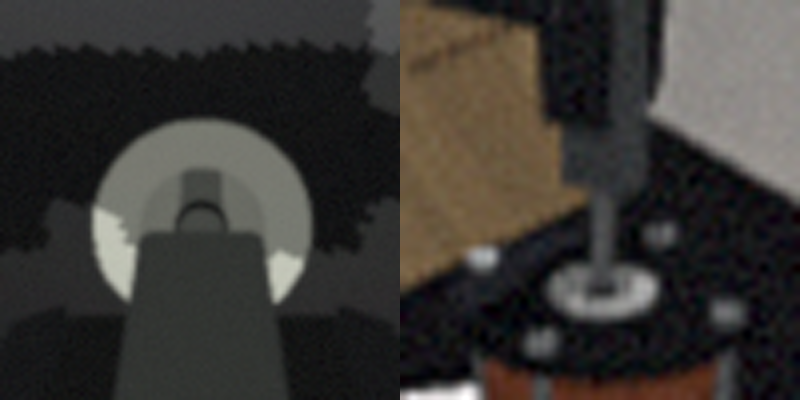

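Wrist crop: the stem (x≈202) and the white ring (x≈201.5) coincide, and the dark ring is centred at rim level. Side crop: the stem (x≈603) is centred in the ring (x≈603.5).

```bash
python3 -c "
from plant import r
print(r.finish_job())"
```

```text
the job is handed in; nothing more can be done
None
```

I pressed select, up-arrow and output in that order. The probe is held centred in the bore with its dark ring level with the rim, and the job was handed in at about 18.5 s; no verdict came back. I judged the key presses from contact force (11–22 N against the 5 N full-travel spring), not from a view of the keys.

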